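# Click the balloon pump's size dial round to the middle dot

## Task

The balloon pump's size dial is set too small for the next balloons. With a fingertip on the knurled dial, push it round clockwise by friction, without taking hold of it between the fingers, until it clicks in with its white pointer at the middle one of the five dots. Then take the hand away and leave the dial there; the pump stays standing where it is, and the other things on the ledge are left alone.

Things in the scene. Friction and masses are not known exactly. Their poses are not given: they have to be found in the camera images.
- pump: electric balloon pump: a loose box with a green rounded shell on four rubber feet, 170 x 228 x 130 mm (its x, y, z), about 1.7 kg. Origin at the centre of its underside, z up, -x its front. Two nozzles and the size dial stand on its flat top, 130 mm up; the dial's vertical axis is at (-12, 0) mm in the pump's x, y. Slides if pushed sideways with more than about 8 N
- nozzle_l (a point): tip of the left white tapered nozzle, 48 mm above the pump's flat top, 38 mm across at its foot; at (50, 75) mm in the pump's x, y. Axes as the pump's
- nozzle_r (a point): tip of the right white nozzle, the same, at (50, -75) mm in the pump's x, y
- ring (a point): point on the dial's axis at the top of the grey ring round it (106 mm across, 2 mm high on the pump's flat top), 1 mm below the dial. Axes as the pump's. Five flat white dots lie on the ring, 43 mm from the axis and 36 degrees apart, from the smallest (6 mm, 72 degrees left of the pump's +x) clockwise to the largest (16 mm, 72 degrees right)
- middle_dot (a point): the middle one of the five dots, 11 mm across, straight on the pump's +x side of the dial's axis: the pointer has to end here
- dial_top (a point): centre of the dial's flat top, on its axis, 153 mm above the pump's underside; axes as the pump's (it does not turn). The dial: a round black knob, 64 mm across, 20 mm high, finely knurled rim, white pointer line on its top out to the rim. A fingertip pressed on the top well off the axis, or on the rim, with some 6 N and moved round the axis drives it
- dial (a joint): dial angle, rad, clockwise from above: pointer at the smallest dot 0, second 0.628, middle 1.257, fourth 1.885, largest 2.513; stops at -0.12 and 2.63. A spring detent holds it at each dot: the resistance peaks at 0.03 N m a quarter of the way to the next dot and is nil half-way (0.314 rad on); past that it snaps on. Let go, it settles at the nearest dot. It starts at the smallest or second dot
- holder_a: white ceramic holder, a loose round pot 82 mm across and 95 mm high with balloon sticks in it reaching 170 mm up; origin at the centre of its underside. Not to be disturbed
- holder_b: white ceramic holder like the other, with pens in it reaching 155 mm up; origin at the centre of its underside. Not to be disturbed
- tray: loose flat stainless steel tray, 165 x 230 x 18 mm; origin at the centre of its underside. Not to be disturbed
- tying_tool: blue plastic balloon tying tool, 135 mm long with a forked head, lying in the tray; origin on its underside near the middle. Not to be disturbed

How it is judged:
By the outcome, as a careful person would: the job done as asked, in the order asked, and still so for the second after the job is handed in, with the robot touching nothing.
It also fails if it takes over 43 s, if anything falls off the work surface, if the arm or the gripper's body presses on something with over 40 N, if the wrist force passes 120 N, or if a joint passes its speed limit or range.

## Robot

A 6-joint arm with a two-finger parallel gripper is mounted at the origin on the work surface. World frame = base frame: x ahead of the robot, y to its left, z up, the work surface at z = 0. Lengths are in m, angles in rad, forces in N, time in s.
With the tool pointing down it reaches from about 0.25 to 0.725 m from the base axis. Payload 4 kg.
Tool frame: the origin (TCP) lies where the fingers leave the gripper's body, on its centre line; the fingertips stand 73 mm ahead of it and the grasp point (between the pads) lies 54 mm ahead of it (bot.tips_ahead is the z of the fingertips in the tool frame, in m); z points along the fingers, y is the direction in which the jaws open and shut (so a half turn about z gives the same grasp; the last joint's range is limited). The gripper opens to 85 mm and grips with 20 to 120 N. Pads are 22 mm wide; open, the fingers measure 114 mm over their backs; the gripper's body (76 mm by 85 mm) begins 54 mm behind the grasp point. The pads swing forward as they close: fully open they stand 13 mm farther back than shut.
Start: joints at [1.31, 0.241, 0.005, 1.335, 0, 1.571], TCP at [0.129, 0.483, 0.304] pointing down, gripper open.
Joint ranges: [-2.72, 2.72], [-1.05, 1.87], [-1.09, 1.28], [-1.99, 2.15], [-1.42, 1.44], [-3.14, 3.14]. Speed limits (rad/s): [2.79, 2.79, 3.14, 3.14, 3.14, 3.14].

## Interface

Orientations are given as a unit quaternion [x, y, z, w].
In Python, from workcell import readout, camera, get_calibration, order, bot gives the robot as it stands.
- The arm moves only by the tool send_rows, never from a script. Its argument "moves" is a list of rows, each a list of 3 entries, a list of its own where there are three numbers: the shift along the tool's x, y, z in mm, then the turn, a rotation vector about the tool's x, y, z in rad, then the finger opening in mm, from 0 to 85.4. In form: [[[dx, dy, dz], [ax, ay, az], grip], ...]. A call has 1 to 12 rows; each row is the pose to reach, as a shift and turn from the pose measured when the call began, along the tool's axes at that moment; what a row does not reach only later rows make up. A row lasts 1/12 s, in which the tool goes at most 41.7 mm and 7.16 degrees, less where a joint would pass 70% of its speed; a pose out of reach is approached as far as the arm can. A call with a gripper value outside its range is refused whole. The fingers move at their own pace and stop on an object; the grip force is fixed at half the most. Time passes only in rows, so rows that repeat a pose let the fingers close. It gives the time, the measured TCP pose, the force and the opening at its end, in the units of the state.
- readout.get_obs(): the state, without advancing time (a new reading comes with each control period).
- camera(name): name is "scene" or "top" or "wrist"; returns the picture (420x560x3 uint8, red, green, blue); there is no depth.
- get_calibration(name): a dict with "fx", "fy", "cx", "cy" (pixels), "k1" (the pictures are not rectified: a ray, as slopes to the right and down, at radius r is drawn at 1 + k1 r^2 times it, then the intrinsics apply), "R" (3x3) and "t" (3): a world point X has camera coordinates R X + t. Camera axes: x right, y down, z forward; pixel columns grow to the right and rows downward; lengths in m; the calibration is good to about 2 mm. A picture is of the moment at which its call begins: read the wrist's pose just before it. get_calibration takes no time and is no camera call; for the wrist camera it gives the pose at the moment of the call.
- order.job_done(): hands the job in, once; it reports no verdict.
The state is a dict: "clock": time; "joint_pos": joint angles; "joint_vel": joint speeds; "tau": joint torques, N m; "eef_pos": TCP position; "tool_rot": TCP orientation; "ft_force": force on the tool from outside, world axes, zero at the start; "ft_torque": the same for the moment, N m; "grip_width": finger opening in m.
Only numpy, scipy, OpenCV 4.12 (cv2) and the standard library are available. Lean on these libraries where they do the work, as an engineer would, in place of code of your own. Each camera call takes 0.05 s, during which the arm holds its last target. There are 200 camera calls.

## Working session

There is one attempt and no reset: what is moved stays moved. The work goes in short steps, Python scripts to look and compute and a tool call to move; the robot and the scene stay as the last step left them, time stands still between calls to the robot, and variables do not carry over. Pictures are saved under pics/ and viewed, about 8 in all and at most 12, crops included, and the job is handed in when it is done.

Besides the shell and the picture viewer there is one more tool, called after "Request:" as name(argument=value, ...) on one line, values as JSON. send_rows: Moves the arm, as the interface text tells. Its arguments: {"type":"object","properties":{"moves":{"type":"array","items":{"type":"array"}}},"required":["moves"]}

```bash
mkdir -p pics; ls; cat > h.py <<'E'
import numpy as np, cv2
from workcell import readout, camera, get_calibration, order, bot
def snap(n,f):
    c=get_calibration(n); im=camera(n); cv2.imwrite('pics/'+f,im[:,:,::-1]); return im,c
def ray(c,uv,z):
    d=np.array([(uv[0]-c['cx'])/c['fx'],(uv[1]-c['cy'])/c['fy']]); s=d.copy()
    for _ in range(20): s=d/(1+c['k1']*(s@s))
    R=np.array(c['R']);t=np.array(c['t']); o=-R.T@t; v=R.T@np.array([s[0],s[1],1])
    return o+v*(z-o[2])/v[2]
def proj(c,X):
    p=np.array(c['R'])@X+np.array(c['t']); s=p[:2]/p[2]; s=s*(1+c['k1']*(s@s))
    return s*[c['fx'],c['fy']]+[c['cx'],c['cy']]
E
python3 - <<'E'
from h import *
a,_=snap('top','top0.png'); b,_=snap('scene','scene0.png')
o=readout.get_obs(); print(o['clock'],o['eef_pos'],o['tool_rot'],o['grip_width'],bot.tips_ahead)
E
```

```text
pics
0.1 [0.12882009 0.482658   0.30310377] [ 1.30051796e-01  9.91506744e-01 -9.43101296e-04 -1.29362283e-04] 0.0854331949429807 0.0726
```

View pics/top0.png

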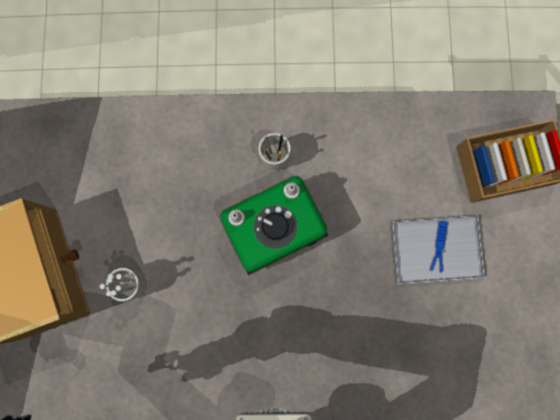

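View pics/scene0.png

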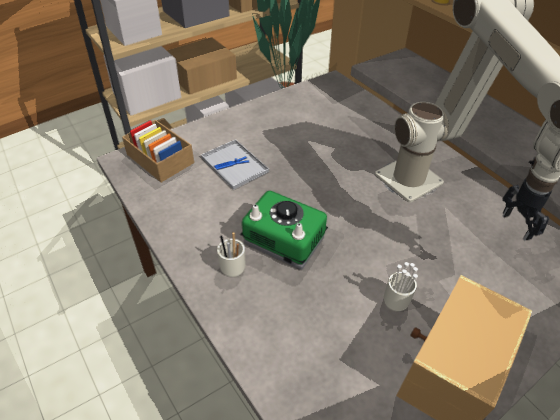

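The top view shows the pump at about (273,225), the dial at about (275,227), the nozzles at (237,217) and (292,189), and holders at (275,150) and (122,285). I'll localise the dial and enlarge it.

```bash
python3 - <<'E'
from h import *
im=cv2.imread('pics/top0.png'); c=get_calibration('top')
cv2.imwrite('pics/crop0.png',cv2.resize(im[165:285,205:345],None,fx=5,fy=5,interpolation=cv2.INTER_CUBIC))
hsv=cv2.cvtColor(im,cv2.COLOR_BGR2HSV)
print('nozR/L tips',ray(c,(237,217),.178),ray(c,(292,189),.178),'dial',ray(c,(275,226),.153))
for uv in [(275,150),(122,285)]: print('holder',ray(c,uv,.095))
print(np.round(-np.array(c['R']).T@c['t'],3), c['fx'])
E
```

```text
nozR/L tips [0.58480745 0.07645126 0.178     ] [ 0.64972168 -0.05382421  0.178     ] dial [ 0.56496523 -0.01218737  0.153     ]
holder [ 0.76559504 -0.01313756  0.095     ]
holder [0.42822382 0.37145456 0.095     ]
[ 0.433 -0.037  1.424] 534.4649849134619
```

View pics/crop0.png

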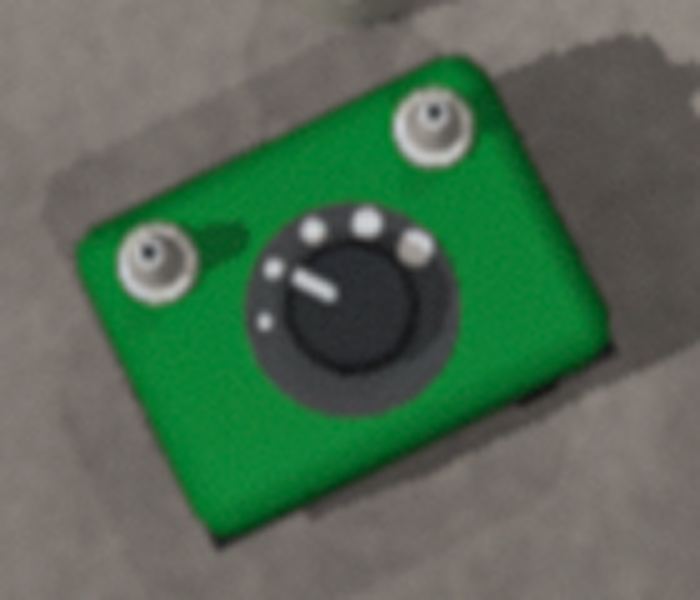

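The dial sits at about (0.565, -0.012), pump yaw is about 26.5°, and the pointer is at the second dot, so it needs +36° clockwise. I'll approach with the fingers closed, to a point 20 mm off the axis on the robot side.

Request:
send_rows(moves=[[[-41,-29,0],[0,0,0],0],[[-80,-57,0],[0,0,0],0],[[-118,-84,0],[0,0,0],0],[[-156,-111,0],[0,0,0],0],[[-194,-138,0],[0,0,0],0],[[-232,-165,0],[0,0,0],0],[[-270,-192,0],[0,0,0],0],[[-308,-219,0],[0,0,0],0],[[-346,-246,0],[0,0,0],0],[[-384,-273,0],[0,0,0],0],[[-422,-300,0],[0,0,0],0],[[-450,-320,0],[0,0,0],0]])

```text
clock: 1.1
eef_pos: [0.4483, 0.0958, 0.3034]
tool_rot: [0.13, 0.991, -0.001, -0.0]
ft_force: [0.2, 1.1, -0.2]
grip_width: -0.0002
```

```bash
python3 - <<'E'
from h import *
o=readout.get_obs(); print(o['clock'],o['eef_pos'],o['tool_rot'],o['grip_width'],o['ft_force'])
im,c=snap('wrist','w1.png'); np.save('w1.npy',[c],allow_pickle=True)
print(proj(c,np.array([.565,-.012,.153])))
E
```

```text
1.1 [0.44834824 0.09584511 0.30343793] [ 1.30170367e-01  9.91491174e-01 -9.10611214e-04 -3.12689797e-04] -0.00024857040635086137 [ 0.21184184  1.05444909 -0.24602784]
[189.51815885 382.05002926]
```

View pics/w1.png

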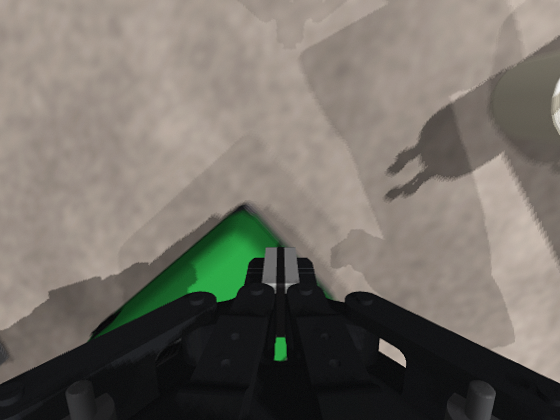

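The wrist view shows only the pump's green corner near (245,207); the fingers at (280,270) hide the dial. I'll use the top camera for verification and go above the contact point.

Request:
send_rows(moves=[[[-31,-21,0],[0,0,0],0],[[-62,-43,10],[0,0,0],0],[[-93,-64,25],[0,0,0],0],[[-124,-86,45],[0,0,0],0],[[-124,-86,62],[0,0,0],0],[[-124,-86,62],[0,0,0],0]])

```text
clock: 1.65
eef_pos: [0.5483, -0.0271, 0.2374]
tool_rot: [0.136, 0.991, -0.003, -0.002]
ft_force: [-0.7, 0.8, -0.5]
grip_width: -0.0003
```

```bash
python3 - <<'E'
from h import *
o=readout.get_obs(); print(o['clock'],o['eef_pos'],o['tool_rot'],o['ft_force'])
im,c=snap('scene','s1.png'); a,d=snap('top','t1.png')
p=proj(c,np.array([.565,-.012,.153])); print(p, proj(c,np.array([o['eef_pos'][0],o['eef_pos'][1],o['eef_pos'][2]-.0726])))
x,y=int(p[0]),int(p[1])
A=cv2.resize(im[y-55:y+55,x-55:x+55,::-1],(400,400),interpolation=cv2.INTER_CUBIC)
B=cv2.resize(a[175:275,225:325,::-1],(400,400),interpolation=cv2.INTER_CUBIC)
cv2.imwrite('pics/c1.png',np.hstack([A,B]))
E
```

```text
1.65 [ 0.54834973 -0.02710089  0.23740539] [ 0.13557762  0.99075845 -0.0033768  -0.00223503] [-0.68549513  0.77678453 -0.48813379]
[287.19933085 206.81548106] [288.87099479 199.11593268]
```

View pics/c1.png

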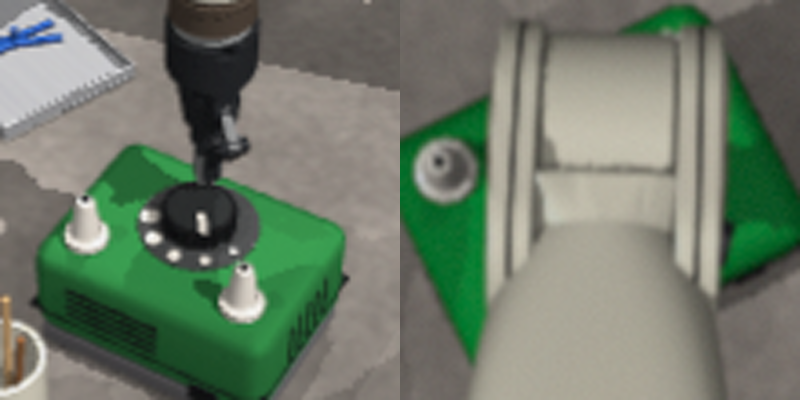

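The scene view (left half) shows the tip just over the near edge of the dial and the pointer at the second dot. I'll descend gently.

Request:
send_rows(moves=[[[0,0,5],[0,0,0],0],[[0,0,9],[0,0,0],0],[[0,0,11],[0,0,0],0],[[0,0,12],[0,0,0],0],[[0,0,12],[0,0,0],0]])

```text
clock: 2.17
eef_pos: [0.5485, -0.0247, 0.2297]
tool_rot: [0.134, 0.991, -0.003, 0.0]
ft_force: [0.2, -0.2, -0.1]
grip_width: -0.0001
```

Request:
send_rows(moves=[[[0,0,3],[0,0,0],0],[[0,0,5],[0,0,0],0],[[0,0,5],[0,0,0],0],[[0,0,5],[0,0,0],0]])

```text
clock: 2.5
eef_pos: [0.5489, -0.0247, 0.2256]
tool_rot: [0.133, 0.991, -0.003, 0.001]
ft_force: [-1.0, 0.7, 5.4]
grip_width: -0.0002
```

Contact made at 5.4 N, at the expected height. Next I press slightly harder and sweep clockwise about the axis, in two halves.

Request:
send_rows(moves=[[[0,0,2],[0,0,0],0],[[0,0,2],[0,0,0],0],[[1,0.8,2],[0,0,0.061],0],[[1.9,1.6,2],[0,0,0.122],0],[[2.8,2.5,2],[0,0,0.183],0],[[3.6,3.4,2],[0,0,0.244],0],[[4.4,4.4,2],[0,0,0.305],0],[[5.1,5.5,2],[0,0,0.367],0],[[5.1,5.5,2],[0,0,0.367],0]])

```text
clock: 3.25
eef_pos: [0.5458, -0.0182, 0.2255]
tool_rot: [0.313, 0.95, -0.002, 0.003]
ft_force: [-2.4, -1.5, 10.1]
grip_width: 0.0001
```

```bash
python3 - <<'E'
from h import *
im,c=snap('scene','s2.png')
cv2.imwrite('pics/c2.png',cv2.resize(im[152:262,232:342,::-1],(600,600),interpolation=cv2.INTER_CUBIC))
o=readout.get_obs(); print(o['clock'],o['eef_pos'],o['tool_rot'],o['ft_force'])
E
```

```text
3.3 [ 0.54577307 -0.01827735  0.22549816] [ 0.31232655  0.94996635 -0.00249839  0.00313266] [-3.32774132 -0.7708985   9.71429144]
```

View pics/c2.png

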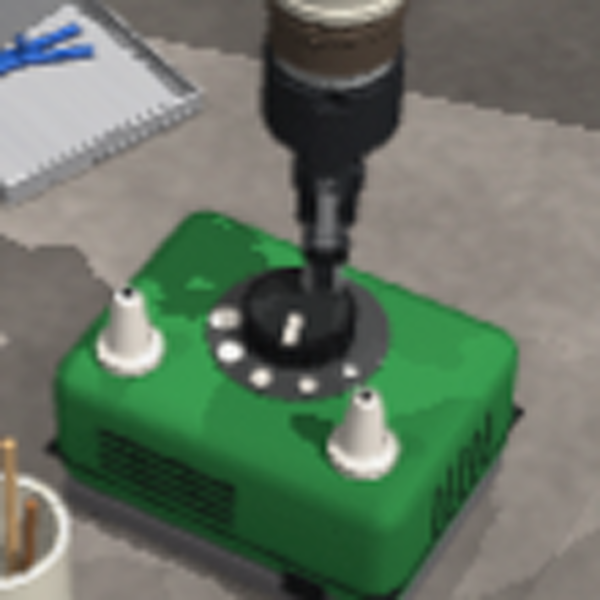

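The pointer, at about (292,328) in the crop, is now roughly midway between dots 2 and 3. The nozzles have not moved. Now the second half.

Request:
send_rows(moves=[[[0,0,2],[0,0,0],0],[[1,0.8,2],[0,0,0.061],0],[[1.9,1.6,2],[0,0,0.122],0],[[2.8,2.5,2],[0,0,0.183],0],[[3.6,3.4,2],[0,0,0.244],0],[[4.4,4.4,2],[0,0,0.305],0],[[4.4,4.4,2],[0,0,0.305],0]])

```text
clock: 3.88
eef_pos: [0.5447, -0.0118, 0.2255]
tool_rot: [0.454, 0.891, -0.001, 0.004]
ft_force: [-4.9, 0.5, 11.8]
grip_width: 0.0001
```

```bash
python3 - <<'E'
from h import *
im,c=snap('scene','s3.png')
cv2.imwrite('pics/c3.png',cv2.resize(im[152:262,232:342,::-1],(600,600),interpolation=cv2.INTER_CUBIC))
o=readout.get_obs(); print(o['clock'],o['eef_pos'],o['tool_rot'],o['ft_force'])
E
```

```text
3.9333 [ 0.54472765 -0.01187425  0.22548931] [ 0.45304968  0.8914746  -0.00144408  0.00411548] [-4.36870678  0.55529271 12.07941898]
```

View pics/c3.png

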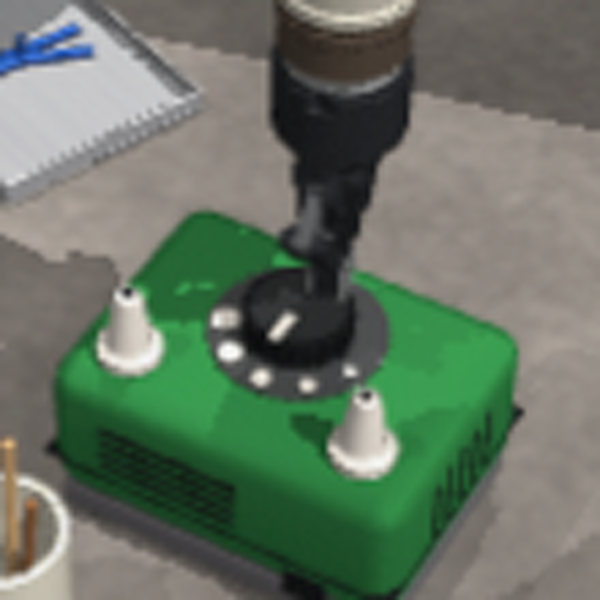

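The pointer now aims at the middle dot (263,378). Lifting straight off and withdrawing.

Request:
send_rows(moves=[[[0,0,-10],[0,0,0],0],[[0,0,-35],[0,0,0],0],[[0,0,-65],[0,0,0],0],[[0,0,-80],[0,0,0],0],[[40,0,-80],[0,0,0],0],[[80,0,-80],[0,0,0],0],[[120,0,-80],[0,0,0],0],[[160,0,-80],[0,0,0],0],[[200,0,-80],[0,0,0],0],[[200,0,-80],[0,0,0],0],[[200,0,-80],[0,0,0],0],[[200,0,-80],[0,0,0],0]])

```text
clock: 4.93
eef_pos: [0.4265, 0.1502, 0.3038]
tool_rot: [0.453, 0.892, -0.001, 0.004]
ft_force: [1.2, -0.0, 0.2]
grip_width: 0.0001
```

```bash
python3 - <<'E'
from h import *
a,d=snap('top','t4.png'); im,c=snap('scene','s4.png')
A=cv2.resize(im[152:262,232:342,::-1],(400,400),interpolation=cv2.INTER_CUBIC)
B=cv2.resize(a[175:275,225:325,::-1],(400,400),interpolation=cv2.INTER_CUBIC)
cv2.imwrite('pics/c4.png',np.hstack([A,B]))
o=readout.get_obs(); print(o['clock'],o['eef_pos'],o['ft_force'],np.abs(o['joint_vel']).max())
for f,g in (('top0','t4'),('scene0','s4')):
    p,q=[cv2.cvtColor(cv2.imread(f'pics/{n}.png'),cv2.COLOR_BGR2HSV) for n in (f,g)]
    for m in (p,q):
        k=cv2.inRange(m,(50,120,60),(75,255,255)); print(f,[round(v,1) for v in cv2.minAreaRect(cv2.findNonZero(cv2.morphologyEx(k,cv2.MORPH_OPEN,np.ones((5,5)))))[0]],
          [round(v,2) for v in cv2.connectedComponentsWithStats(k)[3][1:].mean(0)])
E
```

```text
5.0333 [0.42707203 0.14938903 0.30362642] [ 0.34100901 -0.76403623 -0.64675768] 0.012845845172960266
top0 [272.9, 223.3] [np.float64(273.27), np.float64(224.71)]
top0 [273.0, 223.1] [np.float64(273.13), np.float64(224.23)]
scene0 [284.0, 224.0] [np.float64(279.08), np.float64(243.53)]
scene0 [284.0, 224.0] [np.float64(275.92), np.float64(243.66)]
```

View pics/c4.png

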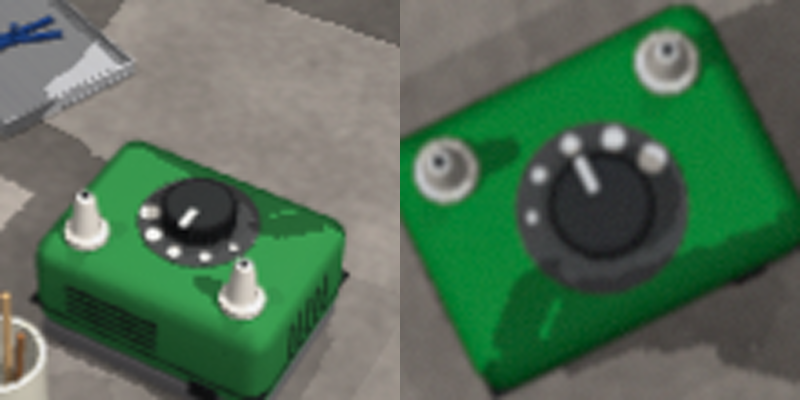

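The top view shows the pointer, at (586,173) in the picture, aimed at the middle dot (570,143). The pump has not moved by more than about 0.2 px and the hand is clear, so I'm handing in.

```bash
python3 -c "
from workcell import order
print(order.job_done())"
```

```text
the job is handed in; nothing more can be done
None
```

The dial is at the middle dot, and I have handed the job in. I pressed the closed fingertips on the dial's top, about 20 mm off its axis, at about 10–12 N. Sweeping them clockwise took the pointer from the second dot to the middle one. I then lifted straight off and moved the hand away.

The last pictures, taken after release, show the pointer at the middle dot. The pump's outline moved no more than about 0.2 px in either view. The hand is clear, with wrist force under about 1 N, and the clock stood at about 5 s. I kept the hand clear of the holders, tray and tying tool, but did not measure their positions again. None of these checks failed; the mean position of the green patches shifted a few px in the scene view, probably from shadows.

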